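# Scan the handled tin into stock and hang it up

## Task

Book the handled tin into stock: stand it upright and wholly on the round pad of the bar-code scanner with its label turned squarely towards the scanner's window, and let go of it for about a second so that it is read. Then hang it by its handle on the hook of the stand and let go, so that it hangs there still. Do not drop the tin or tip it over, and leave the other things on the bench where they are.

Things in the scene. Friction and masses are not known exactly. Their poses are not given: they have to be found in the camera images.
- tin: Handled tin, 0.27 to 0.53 kg, upright on the bench: dark-grey metal cylinder 66 mm in diameter, dark lid 69 mm in diameter with its top at z = 84, and a stiff fixed handle arching over it to z = 166. Origin: centre of the underside, own z up. Own +x points out through the middle of the label; on that side the lid has a dark thumb tab 18 mm wide standing out 10 mm. The handle spans own y.
- tin_label (a point): Middle of the white bar-code label (about 50 mm wide round the side, 56 mm tall) on the tin's surface, 33 mm out along the tin's own +x, 41 mm above its underside.
- tin_handle (a point): Centre of the handle's straight black bar, 153 mm above the tin's underside, on its axis: 78 mm long (own y), 12 thick (own x), 26 tall, flat below (z = 140 to 166 of the tin). Steel legs at own y = +-36 mm. Under the bar an opening 56 mm high, 68 wide, seen along own x. Pinched from above across own x, by fingers reaching no lower than the bar's underside, it can be set on the hook.
- scanner: Fixed grey desktop bar-code scanner. Origin: on the bench below the centre of its round pad; own z up. Own +x points from the pad to the upright block, whose front face with the window is 97 mm from the pad's centre; block 55 mm deep, 100 wide, 130 tall. Base plate 112 mm wide, 5 thick, from x = -65 to 160.
- scanner_pad (a point): Centre of the top of the round black pad (96 mm in diameter, top 12 mm above the bench). Axes as the scanner's.
- scanner_window (a point): Centre of the dark scanner window, 58 mm by 46 mm, 70 mm above the bench; it looks along the scanner's own -x, over the pad.
- hook: Fixed steel hook stand. Origin: on the bench below the middle of the hook's arm; own z up. The round arm, 10 mm in diameter, runs level along own x from the post (18 mm in diameter, 225 tall, at x = +85) to x = -45 and ends in an upturned tip, top at x = -53, z = 218: own -x is the open end. Base plate x = -40 to 130, 110 wide, 12 thick.
- hook_seat (a point): Top of the hook's arm at its middle, 200 mm above the bench. Axes as the hook's: the tip is 53 mm away along -x and rises 18 mm above this point. The tin hangs here, the underside of its handle bar on the arm and the bar across it; either side of the tin may face the post.
- plain_can: Bystander: plain metal can without handle or label, 66 mm in diameter, 105 mm tall; origin at the centre of its underside.
- jar: Bystander: amber glass jar with black cap, 68 mm in diameter, 90 mm tall; origin at the centre of its underside.
- spanner: Bystander: steel spanner 170 mm long, lying flat along its own x; origin below its middle.
- tee: Bystander: brass pipe tee, 75 mm long along its own x, 34 mm tall; origin below its middle.

How it is judged:
By the outcome, as a careful person would: the job done as asked, in the order asked, and still so for the second after the job is handed in, with the robot touching nothing.
It also fails if it takes over 58 s, if anything falls off the work surface, if the arm or the gripper's body presses on something with over 40 N, if the wrist force passes 120 N, or if a joint passes its speed limit or range.

## Robot

A 7-joint arm with a two-finger parallel gripper is mounted at the origin on the work surface. World frame = base frame: x ahead of the robot, y to its left, z up, the work surface at z = 0. Lengths are in m, angles in rad, forces in N, time in s.
With the tool pointing down it reaches from about 0.4 to 0.925 m from the base axis. Payload 5.6 kg.
Tool frame: the origin (TCP) lies at the very end of the fingers, on their centre line; the grasp point (between the pads) lies 19 mm behind it (robot.grip_point_offset is the distance from the TCP to the grasp point, in m); z points along the fingers, y is the direction in which the jaws open and shut (so a half turn about z gives the same grasp; the last joint's range is limited). The gripper opens to 85 mm and grips with 20 to 120 N. Pads are 22 mm wide; open, the fingers measure 114 mm over their backs; the gripper's body (76 mm by 85 mm) begins 54 mm behind the grasp point. The pads swing forward as they close: fully open they stand 13 mm farther back than shut.
Start: joints at [-1.221, 0.468, -0.012, 1.603, 0.006, 1.071, -0.056], TCP at [0.249, 0.6, 0.231] pointing down, gripper open.
Joint ranges: [-2.53, 2.53], [-0.31, 2.02], [-1.57, 1.55], [0.28, 2.44], [-1.29, 4.43], [0.15, 1.84], [-2.92, 2.92]. Speed limits (rad/s): [2.57, 2.57, 3.14, 3.14, 3.14, 3.14, 3.14].

## Interface

Orientations are given as a 3x3 rotation matrix whose columns are the frame's x, y, z axes.
In Python, from station import robot gives the robot as it stands.
- The arm moves only by the tool step_arm, never from a script. Its argument "rows" is a list of rows, each a list of 7 numbers: the turn, a rotation vector about the tool's x, y, z in degrees, then the shift along the tool's x, y, z in cm, then the finger opening in cm, from 0 to 8.54. In form: [[ax, ay, az, x, y, z, fingers], ...]. A call has 1 to 10 rows; each row is the pose to reach, as a shift and turn from the pose commanded when the call began, along the tool's axes at that moment; what a row does not reach only later rows make up. A row lasts 1/12 s, in which the tool goes at most 41.7 mm and 7.16 degrees, less where a joint would pass 70% of its speed; a pose out of reach is approached as far as the arm can. A call with a gripper value outside its range is refused whole. The fingers move at their own pace and stop on an object; the grip force is fixed at half the most. Time passes only in rows, so rows that repeat a pose let the fingers close. It gives the time, the measured TCP pose, the force and the opening at its end, in the units of the state.
- robot.observe(): the state, without advancing time (a new reading comes with each control period).
- robot.camera(name): name is "side" or "top" or "wrist"; returns (picture, depth): 480x640x3 uint8, red, green, blue; 480x640 float32, m along the optical axis (not along the pixel's ray), 0 where there is no reading.
- robot.camera_params(name): a dict with "fx", "fy", "cx", "cy" (pixels), "position" and "orientation" of the camera in the world. Camera axes: x right, y down, z forward; pixel columns grow to the right and rows downward; lengths in m; the calibration is good to about 2 mm. A picture is of the moment at which its call begins: read the wrist's pose just before it. camera_params takes no time and is no camera call; for the wrist camera it gives the pose at the moment of the call.
- robot.hand_in(): hands the job in, once; it reports no verdict.
Trained networks look in the newest picture that a camera, given by its name, has taken for a name from the list of things; names that differ only in an ending like _2 or _b are one class to them, and where a whole thing is asked for, a point or a joint stands for the part that bears it (a point fixed in the world has none). Each returns a list of dicts, best first, with "confidence" (0 to 1); they miss things now and then, are a little off and sometimes report something else, mostly with a low value. They report only what shows in the picture. A call takes as long as a camera call.
- robot.recognise(camera, thing): "uv" ([column, row] in pixels, amid what is visible of it).
- robot.masks_of(camera, thing): "region" (480x640 bool, what is visible of it) and "uv" ([column, row] in pixels, amid what is visible of it).
- robot.pinpoint(camera, thing): "uv" ([column, row] in pixels: a listed point, or the origin of a listed thing).
The state is a dict: "time": time; "q": joint angles; "joint_velocities": joint speeds; "joint_torque": joint torques, N m; "tcp_pos": TCP position; "eef_rot": TCP orientation; "contact_force": force on the tool from outside, world axes, zero at the start; "wrist_torque": the same for the moment, N m; "gripper_width": finger opening in m.
Only numpy, scipy, OpenCV 4.12 (cv2) and the standard library are available. Lean on these libraries where they do the work, as an engineer would, in place of code of your own. Each camera call takes 0.05 s, during which the arm holds its last target.

## Working session

There is one attempt and no reset: what is moved stays moved. The work goes in short steps, Python scripts to look and compute and a tool call to move; the robot and the scene stay as the last step left them, time stands still between calls to the robot, and variables do not carry over. Pictures are saved under pics/ and viewed, and the job is handed in when it is done.

Besides the shell and the picture viewer there is one more tool, called after ">>>" as a command line: name --pt "numbers of a row" for each row, then --argument value for the rest. step_arm: Moves the arm, as the interface text tells. Its arguments: {"type":"object","properties":{"rows":{"type":"array","items":{"type":"array","items":{"type":"number"}}}},"required":["rows"]}

```bash
mkdir -p pics; ls
cat > h.py <<'E'
import numpy as np, cv2
from station import robot
def world(cam,uv,depth,P=None):
    P=P or robot.camera_params(cam)
    u,v=int(round(uv[0])),int(round(uv[1]))
    w=depth[max(0,v-1):v+2,max(0,u-1):u+2]; w=w[w>0]
    if not len(w): return None
    d=np.median(w)
    c=np.array([(uv[0]-P['cx'])/P['fx']*d,(uv[1]-P['cy'])/P['fy']*d,d])
    return np.array(P['position'])+np.array(P['orientation'])@c
def cloud(cam,depth,P=None):
    P=P or robot.camera_params(cam)
    v,u=np.mgrid[:480,:640]
    c=np.stack([(u-P['cx'])/P['fx']*depth,(v-P['cy'])/P['fy']*depth,depth],-1)
    return c@np.array(P['orientation']).T+np.array(P['position'])
def ray_z(cam,uv,z,P=None):
    P=P or robot.camera_params(cam)
    d=np.array(P['orientation'])@np.array([(uv[0]-P['cx'])/P['fx'],(uv[1]-P['cy'])/P['fy'],1])
    p=np.array(P['position']); return p+d*(z-p[2])/d[2]
E
python3 - <<'E'
from h import *
np.set_printoptions(precision=4,suppress=True)
for c in ['top','side']:
    im,d=robot.camera(c); cv2.imwrite(f'pics/{c}0.png',im[:,:,::-1]); np.save(f'{c}0.npy',d)
    P=robot.camera_params(c); print(c,P)
    for t in ['tin','tin_label','tin_handle','scanner','scanner_pad','scanner_window','hook','hook_seat','plain_can','jar','spanner','tee']:
        for r in robot.pinpoint(c,t)[:2]:
            print(t,np.round(r['uv'],1),round(r['confidence'],2),world(c,r['uv'],d))
s=robot.observe(); print(s)
E
```

```text
pics
top {'fx': 446.39310622974796, 'fy': 446.39310622974796, 'cx': 315.44198182902215, 'cy': 236.84966863096884, 'position': array([0.417 , 0.0319, 1.0403]), 'orientation': array([[ 0.0259, -0.9866,  0.1613],
       [-0.9991, -0.0309, -0.029 ],
       [ 0.0336, -0.1604, -0.9865]])}
tin [303.4 273.1] 0.65 [0.4937 0.0276 0.0857]
tin_label [419.3 320.4] 0.42 [ 0.3996 -0.2359  0.0294]
tin_handle [301.  266.5] 0.62 [0.5001 0.033  0.1658]
scanner [414.4 233.2] 0.7 [ 0.6011 -0.2312  0.0123]
scanner_pad [415.7 235.6] 0.91 [ 0.5954 -0.2341  0.0127]
scanner_window [412.1 236.3] 0.49 [ 0.5935 -0.2257  0.0122]
hook [217.5 236.3] 0.94 [0.5793 0.2289 0.0115]
hook_seat [198.2 221.1] 0.58 [0.5779 0.2313 0.1989]
plain_can [311.6 224.7] 0.66 [0.596  0.0133 0.1045]
plain_can [211.8 327.6] 0.49 [0.3714 0.2298 0.007 ]
jar [321.8 180.8] 0.77 [ 0.6978 -0.0068  0.0903]
jar [212.4 327.2] 0.72 [0.3723 0.2285 0.0072]
spanner [212.6 329.3] 0.94 [0.3677 0.2279 0.0066]
tee [421.9 319.9] 0.65 [ 0.4008 -0.2415  0.0307]
tee [216.7 235.9] 0.5 [0.5799 0.2304 0.0133]
side {'fx': 489.1508208689897, 'fy': 489.1508208689
[... 845 characters left out ...]
 0.1787]
spanner [405.7 385.3] 0.66 [0.3646 0.2395 0.0082]
tee [377.  238.7] 0.96 [ 0.3926 -0.202   0.0217]
{'time': 1.3, 'q': array([-1.221 ,  0.4675, -0.0116,  1.6027,  0.006 ,  1.0714, -0.0563]), 'joint_velocities': array([ 0.0009, -0.001 ,  0.    ,  0.0003,  0.0012, -0.0001, -0.0004]), 'joint_torque': array([ -0.0005, -53.2235,   0.0214, -25.1629,   0.0115,   0.0013,
         0.    ]), 'tcp_pos': array([0.2488, 0.6005, 0.2313]), 'eef_rot': array([[-0.9238,  0.3828,  0.    ],
       [ 0.3828,  0.9238, -0.    ],
       [-0.0001, -0.    , -1.    ]]), 'contact_force': array([ 1.0112,  0.44  , -0.2055]), 'wrist_torque': array([-0.0326, -0.0387, -0.0197]), 'gripper_width': 0.08495896456947115}
```

View pics/top0.png

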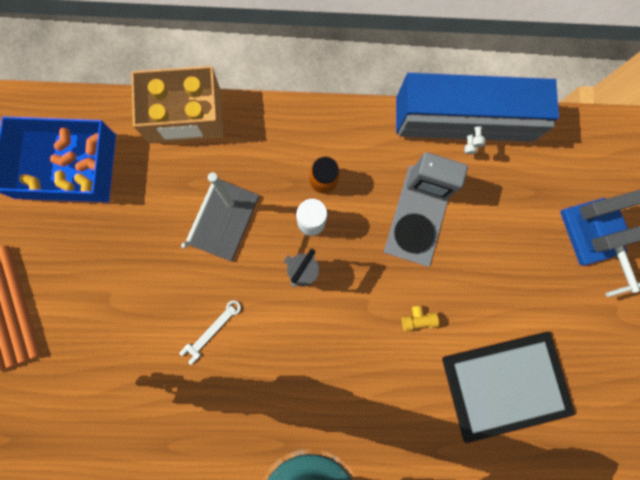

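View pics/side0.png

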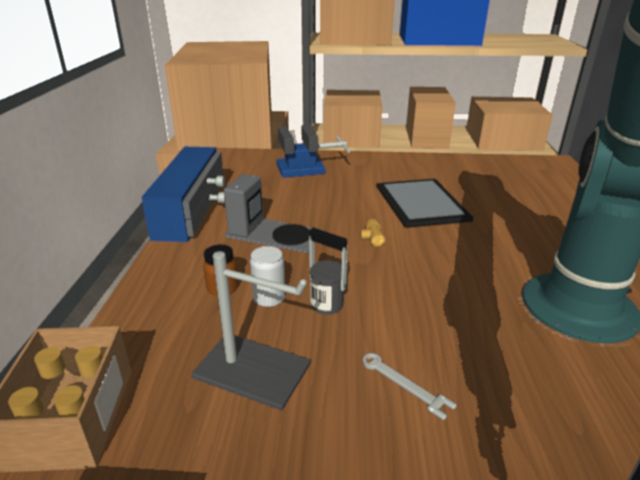

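The top view shows the tin at about (303,270) with its tab at (288,262), the pad at (414,234), and the hook arm running from its post at (213,178) to its tip at (184,245). Next I fit exact poses from the depth.

Run:
```python
from h import *
np.set_printoptions(precision=4,suppress=True)
C={c:cloud(c,np.load(f'{c}0.npy')).reshape(-1,3) for c in ['top','side']}
def sel(X,z0,z1,c,r): 
    return X[(X[:,2]>z0)&(X[:,2]<z1)&(np.hypot(X[:,0]-c[0],X[:,1]-c[1])<r)]
def rect(n,p):
    r=cv2.minAreaRect((p[:,:2]*1000).astype(np.float32)); print(n,len(p),np.round(r[0],1),np.round(r[1],1),round(r[2],1),'zmed',np.median(p[:,2]))
    q=p[:,:2]-p[:,:2].mean(0); w,v=np.linalg.eigh(q.T@q); print('   pca',p[:,:2].mean(0),np.degrees(np.arctan2(v[1,1],v[0,1])))
for c in C:
    X=C[c]; print(c)
    rect('handle top',sel(X,.158,.175,(.5,.033),.06))
    rect('lid',sel(X,.076,.09,(.495,.03),.06))
    rect('hook arm',sel(X,.192,.207,(.578,.232),.1))
    rect('hook arm+tip',sel(X,.207,.225,(.54,.232),.1))
    rect('hook post',sel(X,.215,.24,(.64,.23),.1))
    rect('hook base',sel(X,.008,.016,(.6,.23),.12))
    rect('scanner blocktop',sel(X,.122,.138,(.69,-.26),.12))
    rect('base',sel(X,.003,.0085,(.64,-.24),.15))
    rect('pad',sel(X,.0095,.016,(.597,-.233),.07))
    rect('block mid',sel(X,.03,.11,(.69,-.26),.1))
```

```text
top
handle top 241 [503.3  29.7] [12.1 77.3] 59.4 zmed 0.1661421854347791
   pca [0.5031 0.0295] 149.14220043146048
lid 643 [503.   32.2] [67.9 73.2] 10.2 zmed 0.08454044260730287
   pca [0.5041 0.0312] 59.78900074421262
hook arm 358 [598.  226.4] [ 13.  139.6] 68.7 zmed 0.19955986191221703
   pca [0.5958 0.2263] 159.7085251066701
hook arm+tip 35 [531.5 249.9] [ 8.3 13.3] 64.2 zmed 0.21482471723757857
   pca [0.5308 0.2497] 159.31775030844793
hook post 84 [659.1 204.5] [16.5 17.2] 43.8 zmed 0.2249603063884127
   pca [0.6583 0.2039] -156.64012924577742
hook base 2811 [620.7 214.6] [103.1 169.8] 70.3 zmed 0.01242229207470058
   pca [0.6144 0.2143] 155.84500966754703
scanner blocktop 1139 [ 722.2 -265.6] [100.2  55.3] 74.2 zmed 0.13003524885927498
   pca [ 0.721 -0.264] 73.46998238096273
base 2457 [ 632.  -236.4] [298.8 280.1] 64.3 zmed 0.004960472047043307
   pca [ 0.6284 -0.2357] -169.66746971025077
pad 1185 [ 604.  -232.9] [ 99.3 122.9] 68.5 zmed 0.012562585232440915
   pca [ 0.6023 -0.2311] 166.85966159284982
block mid 630 [ 705.7 -250. ] [108.6  43.1] 48.2 zmed 0.07819405498358833

[... 488 characters left out ...]
808
hook post 132 [658.4 207.5] [16.2 18.2] 46.1 zmed 0.22461408672897126
   pca [0.6573 0.2101] -167.85064502777394
hook base 4732 [621.3 220.2] [113.3 171.4] 70.3 zmed 0.013408345937945598
   pca [0.6157 0.2291] 166.27108076260598
scanner blocktop 476 [ 720.7 -260.6] [101.5  54.8] 73.5 zmed 0.13104707412517289
   pca [ 0.7198 -0.2527] 71.35591392658591
base 1107 [ 629.7 -235. ] [287.9 275.5] 39.7 zmed 0.005857423931113992
   pca [ 0.6528 -0.2278] 172.18604945173354
pad 628 [ 603.5 -230.9] [ 91.6 103.7] 4.3 zmed 0.013475295991096925
   pca [ 0.6024 -0.2253] 92.97225981177296
block mid 1082 [ 705.7 -245.9] [110.3  50.9] 44.7 zmed 0.07261114769290711
   pca [ 0.7158 -0.2325] 48.90297304873114
```

Run:
```python
import cv2
a=cv2.imread('pics/top0.png'); b=cv2.imread('pics/side0.png')
x=cv2.resize(a[230:300,260:350],None,fx=6,fy=6,interpolation=2)
cv2.imwrite('pics/z1.png',x)
x=cv2.resize(a[140:280,370:490],None,fx=4,fy=4,interpolation=2)
cv2.imwrite('pics/z2.png',x)
```

```text
(no output)
```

View pics/z1.png

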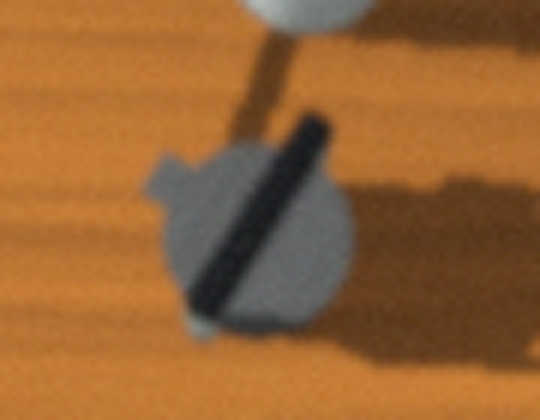

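View pics/z2.png

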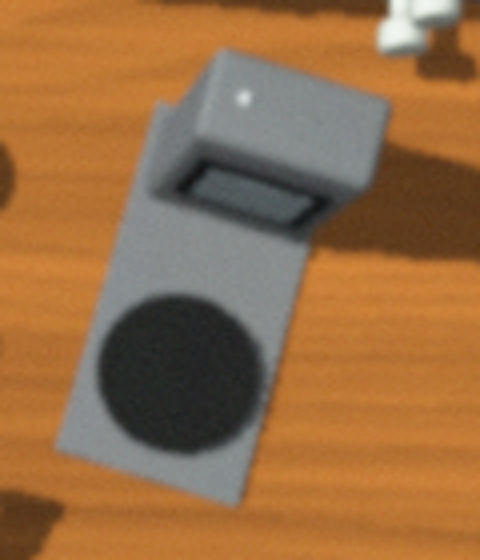

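Run:
```python
from h import *
np.set_printoptions(precision=4,suppress=True)
for c,uv in [('top',(414,234)),('side',(292,236))]:
    im=cv2.imread(f'pics/{c}0.png'); g=im.max(2)
    m=(g<60).astype(np.uint8)
    n,l,s,ce=cv2.connectedComponentsWithStats(m); k=l[uv[1],uv[0]]; print(c,k,s[k],ce[k])
    ct=max(cv2.findContours((l==k).astype(np.uint8),0,1)[0],key=len)
    P=np.array([ray_z(c,p[0],.012) for p in ct])
    (x,y),r=cv2.minEnclosingCircle((P[:,:2]*1000).astype(np.float32)); print('pad',x,y,r, cv2.fitEllipse((P[:,:2]*1000).astype(np.float32)))
# base plate corners top (z2 zoom 4x, offset 370,140)
for q in [(55,450),(240,505)]:
    print(ray_z('top',(370+(q[0]-1.5)/4,140+(q[1]-1.5)/4),.005))
# arm direction by line fit
X=cloud('top',np.load('top0.npy')).reshape(-1,3)
for c in ['top','side']:
    X=cloud(c,np.load(f'{c}0.npy')).reshape(-1,3)
    p=X[(X[:,2]>.195)&(X[:,2]<.206)&(X[:,0]>.545)&(X[:,0]<.64)&(abs(X[:,1]-.23)<.05)]
    vx,vy,x0,y0=cv2.fitLine((p[:,:2]*1000).astype(np.float32),cv2.DIST_HUBER,0,.01,.01).ravel(); print(c,'arm',np.degrees(np.arctan2(vy,vx)),x0,y0,len(p))
```

```text
top 17 [ 395  215   40   38 1185] [414.5173 233.1772]
pad 601.5776977539062 -231.47467041015625 47.01042938232422 ((601.4671630859375, -231.60389709472656), (88.68730926513672, 92.23213195800781), 177.49063110351562)
side 54 [ 273  225   74   25 1046] [306.1205 236.1128]
pad 555.606689453125 -217.34701538085938 95.1480712890625 ((570.0477294921875, -220.18704223632812), (88.96734619140625, 200.44895935058594), 74.64718627929688)
[ 0.5549 -0.1591  0.005 ]
[ 0.5257 -0.2683  0.005 ]
top arm -20.021925 592.3626 227.6573 274
side arm -19.796946 591.1896 233.71979 393
```

```bash
cat >> h.py <<'E'
def go(p,yaw,label=''):
    """shift in tool axes (cm) and turn (deg) to reach TCP p with tool y at yaw (deg), pointing down"""
    s=robot.observe(); R=np.array(s['eef_rot']); t=np.array(s['tcp_pos'])
    y=np.radians(yaw); Y=np.array([np.cos(y),np.sin(y),0]); Z=np.array([0,0,-1.]); T=np.stack([np.cross(Y,Z),Y,Z],1)
    rv=cv2.Rodrigues(R.T@T)[0].ravel()
    print(label,'t',round(s['time'],2),'turn',np.round(np.degrees(rv),2),'shift',np.round(R.T@(np.array(p)-t)*100,2),'w',round(s['gripper_width'],4),'F',np.round(s['contact_force'],1))
E
python3 -c "
from h import *
go((.5028,.0315,.26),59.5)"
```

```text
t 1.3 turn [-0.    0.    7.99] shift [-45.24 -42.84  -2.87] w 0.085 F [ 1.   0.4 -0.2]
```

>>> step_arm --pt "0 0 1 -2 -2 -2.8 6" --pt "0 0 2 -5 -5 -2.8 6" --pt "0 0 3 -8 -8 -2.8 6" --pt "0 0 4 -11 -11 -2.8 6" --pt "0 0 5 -14 -14 -2.8 6" --pt "0 0 6 -17 -17 -2.8 6" --pt "0 0 7 -20 -20 -2.8 6" --pt "0 0 8 -23 -22 -2.8 6" --pt "0 0 8 -26 -25 -2.8 6" --pt "0 0 8 -29 -28 -2.8 6"

```text
time: 2.13
tcp_pos: [0.4096, 0.2304, 0.2597]
eef_rot: [[-0.862, 0.508, 0.001], [0.508, 0.862, 0.001], [-0.0, 0.001, -1.0]]
contact_force: [0.9, 0.2, 0.8]
gripper_width: 0.0599
```

>>> step_arm --pt "0 0 0 -3 -3 0 6" --pt "0 0 0 -6 -6 0 6" --pt "0 0 0 -9 -9 0 6" --pt "0 0 0 -12 -12 0 6" --pt "0 0 0 -14 -13 0 6" --pt "0 0 0 -15 -14 0 6" --pt "0 0 0 -16 -14.5 0 6" --pt "0 0 0 -16 -14.5 0 6" --pt "0 0 0 -16 -14.5 0 6"

```text
time: 2.88
tcp_pos: [0.4732, 0.026, 0.2593]
eef_rot: [[-0.861, 0.509, 0.0], [0.509, 0.861, 0.0], [0.0, 0.0, -1.0]]
contact_force: [-0.4, 0.2, -0.1]
gripper_width: 0.0598
```

Run:
```python
from h import *
np.set_printoptions(precision=4,suppress=True)
go((.5028,.0315,.26),59.5)
P=robot.camera_params('wrist')
im,d=robot.camera('wrist'); cv2.imwrite('pics/w1.png',im[:,:,::-1])
X=cloud('wrist',d,P).reshape(-1,3)
p=X[(X[:,2]>.158)&(X[:,2]<.175)&(np.hypot(X[:,0]-.5,X[:,1]-.03)<.06)]
if len(p)>20: print(len(p),cv2.minAreaRect((p[:,:2]*1000).astype(np.float32)),np.median(p[:,2]))
p=X[(X[:,2]>.078)&(X[:,2]<.09)&(np.hypot(X[:,0]-.5,X[:,1]-.03)<.06)]
if len(p)>20: print(len(p),cv2.minAreaRect((p[:,:2]*1000).astype(np.float32)))
```

```text
t 2.88 turn [ 0.01 -0.   -0.07] shift [-2.27  1.98 -0.07] w 0.0598 F [-0.4  0.2 -0.1]
1747 ((502.7393493652344, 29.863372802734375), (12.079922676086426, 76.72146606445312), 59.25066375732422) 0.1661509955553247
3156 ((503.07574462890625, 32.0430793762207), (68.48625183105469, 73.58248138427734), 9.390470504760742)
```

View pics/w1.png

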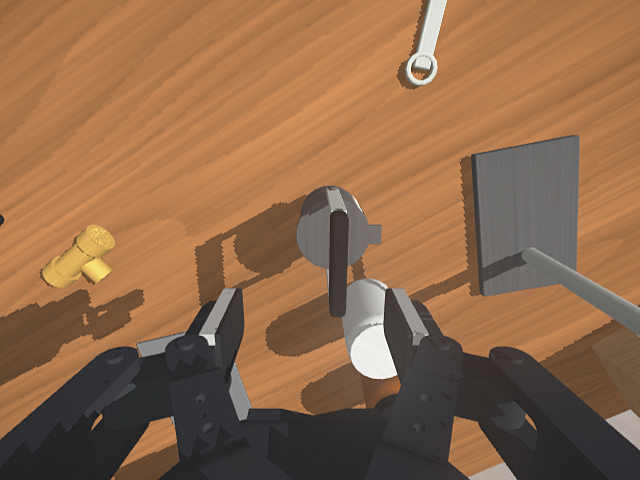

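The wrist view shows the bar at (338,260) with its tab pointing right. The fit gives the bar centre at (502.7, 29.9) mm and a yaw of 59.3°, which agrees with the top camera.

>>> step_arm --pt "0 0 0 -1.2 1 1 6" --pt "0 0 0 -2.3 1.9 3 6" --pt "0 0 0 -2.3 1.9 5 6" --pt "0 0 0 -2.3 1.9 7 6" --pt "0 0 0 -2.3 1.9 9 6" --pt "0 0 0 -2.3 1.9 10.5 6" --pt "0 0 0 -2.3 1.9 11.4 6" --pt "0 0 0 -2.3 1.9 11.7 6" --pt "0 0 0 -2.3 1.9 11.7 6"

```text
time: 3.68
tcp_pos: [0.5023, 0.0314, 0.1419]
eef_rot: [[-0.862, 0.507, -0.001], [0.507, 0.862, -0.0], [0.001, -0.001, -1.0]]
contact_force: [-0.1, -0.1, -0.6]
gripper_width: 0.0598
```

Run:
```python
from h import *
go((.5027,.0302,.1425),59.3)
im,d=robot.camera('wrist'); cv2.imwrite('pics/w2.png',im[:,:,::-1])
```

```text
t 3.68 turn [-0.03 -0.05  0.26] shift [-0.1  -0.09 -0.06] w 0.0598 F [-0.1 -0.1 -0.6]
```

View pics/w2.png

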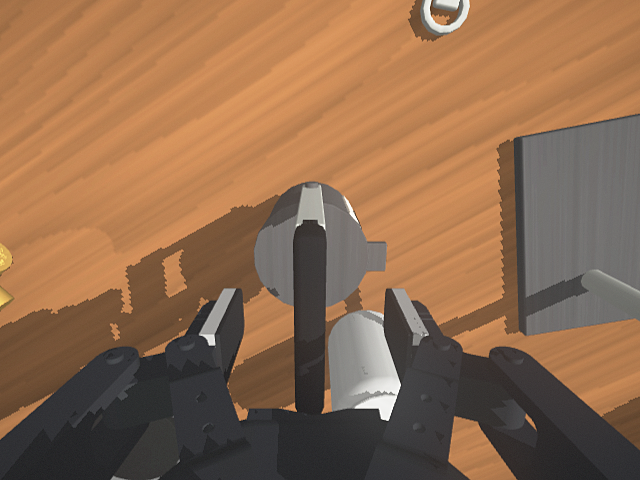

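The bar (column 310) lies between the pads (columns 240 and 388) and centred on them, so I'll close and lift.

>>> step_arm --pt "0 0 0 -0.1 0 -0.05 4" --pt "0 0 0 -0.1 0 -0.05 2.5" --pt "0 0 0 -0.1 0 -0.05 1.8" --pt "0 0 0 -0.1 0 -0.05 1.2" --pt "0 0 0 -0.1 0 -0.05 0.5" --pt "0 0 0 -0.1 0 -0.05 0.5" --pt "0 0 0 -0.1 0 -0.05 0.5" --pt "0 0 0 -0.1 0 -0.05 0.5"

```text
time: 4.4
tcp_pos: [0.5038, 0.0297, 0.1434]
eef_rot: [[-0.861, 0.508, 0.001], [0.508, 0.861, -0.0], [-0.001, 0.0, -1.0]]
contact_force: [-1.3, -1.7, 7.2]
gripper_width: 0.011
```

Run:
```python
from h import *
go((.5027,.0302,.1425),59.3)
im,d=robot.camera('side'); cv2.imwrite('pics/s2.png',cv2.resize(im[200:340,250:400,::-1],None,fx=4,fy=4))
```

```text
t 4.4 turn [0.01 0.04 0.17] shift [ 0.12 -0.02  0.09] w 0.011 F [-1.3 -1.7  7.2]
```

View pics/s2.png

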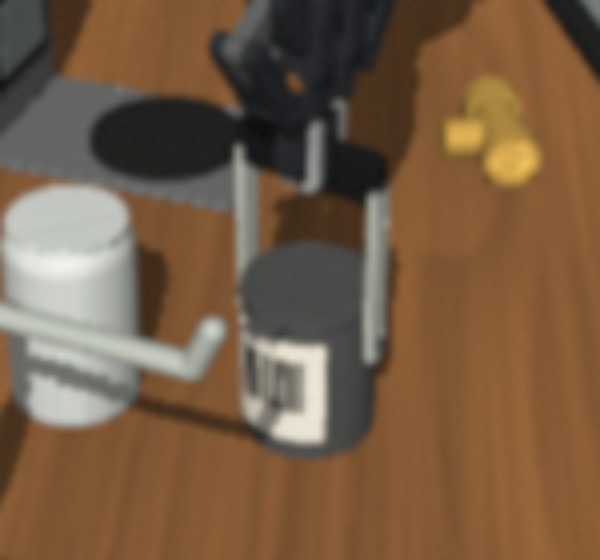

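>>> step_arm --pt "0 0 0 0 0 -0.5 0.5" --pt "0 0 0 0 0 -1.5 0.5" --pt "0 0 0 0 0 -3 0.5" --pt "0 0 0 0 0 -4.5 0.5" --pt "0 0 0 0 0 -5.8 0.5" --pt "0 0 0 -1 -1.6 -6.5 0.5" --pt "0 0 3 -2.2 -3.7 -7 0.5" --pt "0 0 7 -3.5 -6 -7 0.5" --pt "0 0 12 -4.8 -8.2 -7 0.5" --pt "0 0 17 -6.1 -10.4 -7 0.5"

```text
time: 5.28
tcp_pos: [0.5029, -0.0912, 0.2133]
eef_rot: [[-0.673, 0.74, 0.0], [0.74, 0.673, 0.001], [0.0, 0.001, -1.0]]
contact_force: [0.5, -0.5, -4.7]
gripper_width: 0.0112
```

Run:
```python
from h import *
go((.60,-.230,.21),-16)
im,d=robot.camera('side'); cv2.imwrite('pics/s3.png',cv2.resize(im[100:340,220:420,::-1],None,fx=2.5,fy=2.5))
```

```text
t 5.28 turn [ 2.000e-02 -3.000e-02  5.827e+01] shift [-16.8   -2.16   0.33] w 0.0112 F [ 0.5 -0.5 -4.7]
```

View pics/s3.png

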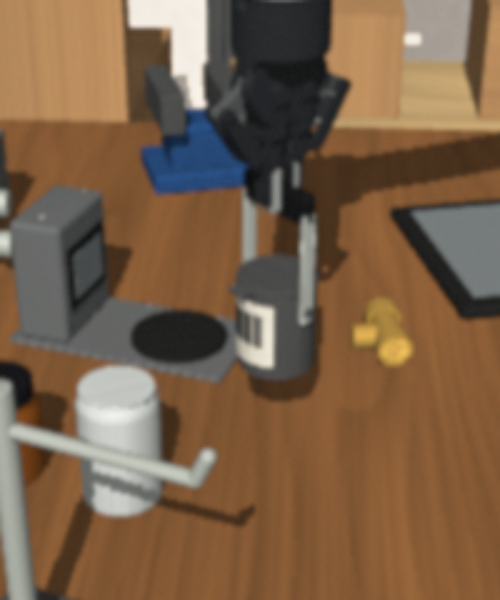

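The tin is held upright with nothing touching it. Next I move it over the pad.

>>> step_arm --pt "0 0 5 -1.2 -0.2 0 0.5" --pt "0 0 11 -3 -0.4 0 0.5" --pt "0 0 17 -5 -0.7 0 0.5" --pt "0 0 23 -7.2 -0.9 0 0.5" --pt "0 0 29 -9.4 -1.2 0 0.5" --pt "0 0 35 -11.6 -1.5 0 0.5" --pt "0 0 41 -13.5 -1.7 0 0.5" --pt "0 0 47 -15 -1.9 0 0.5" --pt "0 0 53 -16.2 -2.1 0 0.5" --pt "0 0 58 -16.8 -2.2 0 0.5"

```text
time: 6.17
tcp_pos: [0.601, -0.2301, 0.2128]
eef_rot: [[0.273, 0.962, -0.0], [0.962, -0.273, -0.001], [-0.001, -0.0, -1.0]]
contact_force: [-0.1, -0.4, -3.5]
gripper_width: 0.0105
```

>>> step_arm --pt "0 0 0 0 0 0 0.5" --pt "0 0 0 0 0 0 0.5" --pt "0 0 0 0 0 0 0.5"

```text
time: 6.42
tcp_pos: [0.6003, -0.2279, 0.2126]
eef_rot: [[0.264, 0.964, -0.001], [0.964, -0.264, 0.001], [0.001, -0.001, -1.0]]
contact_force: [0.0, 1.2, -3.5]
gripper_width: 0.0109
```

Run:
```python
from h import *
np.set_printoptions(precision=4,suppress=True)
go((.6015,-.2305,.21),-16)
for c in ['top','side','wrist']:
    P=robot.camera_params(c)
    im,d=robot.camera(c); cv2.imwrite(f'pics/{c}4.png',im[:,:,::-1])
    X=cloud(c,d,P).reshape(-1,3)
    n=np.hypot(X[:,0]-.60,X[:,1]+.23)
    p=X[(X[:,2]>.145)&(X[:,2]<.162)&(n<.06)]
    print(c,'lid',len(p), cv2.minAreaRect((p[:,:2]*1000).astype(np.float32)) if len(p)>20 else '')
    for t in ['tin_label','scanner_pad']:
        for r in robot.pinpoint(c,t)[:1]: print(t,np.round(r['uv']),r['confidence'],world(c,r['uv'],d,P))
im=[cv2.imread('pics/top4.png')[130:290,350:510],cv2.imread('pics/side4.png')[130:290,220:380]]
cv2.imwrite('pics/c4.png',cv2.resize(np.hstack(im),None,fx=2.5,fy=2.5))
```

```text
t 6.42 turn [-0.06 -0.05  0.67] shift [-0.22  0.19  0.26] w 0.0109 F [ 0.   1.2 -3.5]
top lid 479 ((607.5125732421875, -214.6033477783203), (52.919246673583984, 79.23030853271484), 82.84624481201172)
scanner_pad [415. 234.] 0.76 [ 0.578  -0.2037  0.1269]
side lid 379 ((602.2501831054688, -223.63491821289062), (73.12889099121094, 70.00035095214844), 21.145233154296875)
tin_label [278. 195.] 0.79 [ 0.627  -0.2084  0.1261]
scanner_pad [292. 230.] 0.62 [ 0.6017 -0.2442  0.0148]
wrist lid 6565 ((602.830078125, -230.10606384277344), (68.42874145507812, 74.33668518066406), 36.219200134277344)
tin_label [359. 233.] 0.91 [ 0.6308 -0.2229  0.1534]
```

View pics/c4.png

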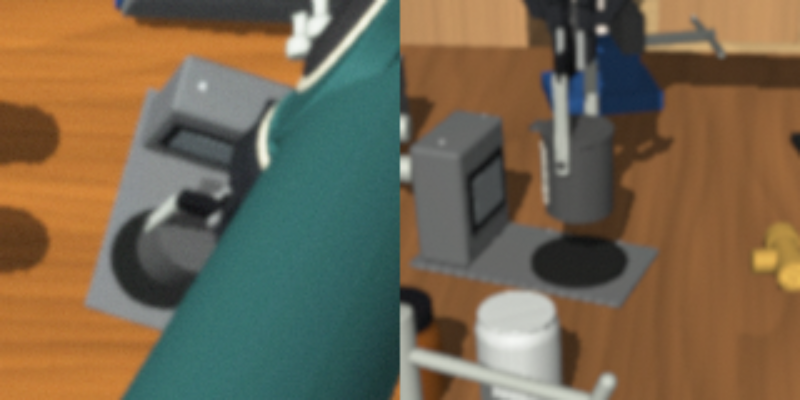

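View pics/wrist4.png

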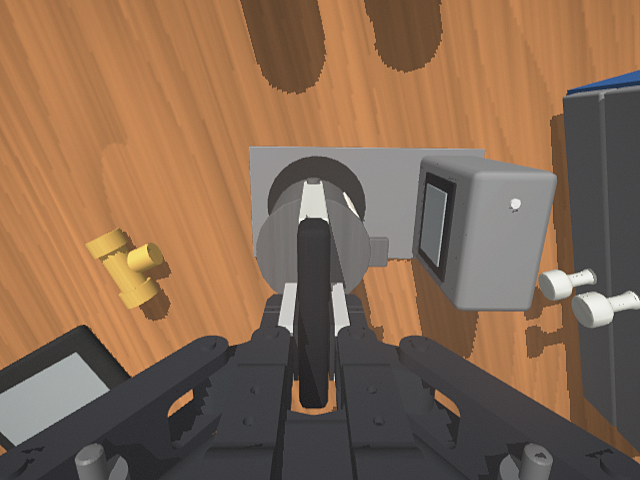

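Run:
```python
from h import *
np.set_printoptions(precision=4,suppress=True)
P=robot.camera_params('wrist'); im,d=robot.camera('wrist')
I=cloud('wrist',d,P); X=I.reshape(-1,3)
def f(n,p): print(n,len(p),cv2.minAreaRect((p[:,:2]*1000).astype(np.float32)),np.median(p[:,2]))
n=np.hypot(X[:,0]-.72,X[:,1]+.264)
f('block',X[(X[:,2]>.125)&(X[:,2]<.136)&(n<.07)])
dark=(im.max(2)<70).reshape(-1)
n=np.hypot(X[:,0]-.60,X[:,1]+.23)
f('bar',X[(X[:,2]>.228)&(X[:,2]<.245)&(n<.05)&dark])
p=X[(X[:,2]>.150)&(X[:,2]<.16)&(n<.06)]
# tin from lid: points in tool frame at yaw -16
a=np.radians(-16); ex=np.array([np.cos(a),np.sin(a)]); ey=np.array([-ex[1],ex[0]])
q=p[:,:2]@np.stack([ex,ey],1); print('lid x',q[:,0].min(),q[:,0].max(),'y',q[:,1].min(),q[:,1].max())
tab=q[q[:,0]>q[:,0].max()-.006]; print('tab y',tab[:,1].min(),tab[:,1].max(), 'bar centre/tcp in frame',np.array(robot.observe()['tcp_pos'])[:2]@np.stack([ex,ey],1))
# pad seen
p=I[140:260,250:400].reshape(-1,3); p=p[(p[:,2]>.009)&(p[:,2]<.016)]; f('pad part',p)
print('pad in frame',np.array([.6015,-.2305])@np.stack([ex,ey],1)); q=p[:,:2]@np.stack([ex,ey],1); print(q.min(0),q.max(0))
```

```text
block 11411 ((722.4942016601562, -265.3252868652344), (98.9050521850586, 54.753318786621094), 73.98815155029297) 0.13028565257275396
bar 5736 ((600.011474609375, -227.48411560058594), (76.45832061767578, 31.628110885620117), 88.47533416748047) 0.2356822663788539
lid x 0.6065503922960925 0.6857376481817925 y -0.08067290672580699 -0.0145406968154639
tab y -0.06196835290300085 -0.04398384760047195 bar centre/tcp in frame [ 0.6404 -0.0546]
pad part 2441 ((609.396484375, -214.33277893066406), (58.82557678222656, 94.80563354492188), 71.04102325439453) 0.012576408980152165
pad in frame [ 0.6417 -0.0558]
[ 0.5964 -0.0698] [ 0.6914 -0.0085]
```

```bash
python3 -c "
from h import *
go((.6017,-.2322,.156),-16)"
```

```text
t 6.92 turn [ 0.01 -0.01  0.5 ] shift [-0.27  0.2   5.69] w 0.0107 F [ 0.3 -0.1 -4. ]
```

>>> step_arm --pt "0 0 0.5 -0.3 0.2 0.5 0.5" --pt "0 0 0.5 -0.3 0.2 1.5 0.5" --pt "0 0 0.5 -0.3 0.2 2.7 0.5" --pt "0 0 0.5 -0.3 0.2 3.9 0.5" --pt "0 0 0.5 -0.3 0.2 4.7 0.5" --pt "0 0 0.5 -0.3 0.2 5.1 0.5" --pt "0 0 0.5 -0.3 0.2 5.3 0.5" --pt "0 0 0.5 -0.3 0.2 5.5 0.5" --pt "0 0 0.5 -0.3 0.2 5.6 0.5" --pt "0 0 0.5 -0.3 0.2 5.6 0.5"

```text
time: 7.75
tcp_pos: [0.6019, -0.2326, 0.157]
eef_rot: [[0.276, 0.961, 0.001], [0.961, -0.276, -0.0], [-0.0, 0.001, -1.0]]
contact_force: [0.4, 0.1, -3.7]
gripper_width: 0.0109
```

Run:
```python
from h import *
go((.6017,-.2322,.156),-16)
im,d=robot.camera('side'); cv2.imwrite('pics/s5.png',cv2.resize(im[110:290,210:390,::-1],None,fx=3,fy=3))
```

```text
t 7.75 turn [ 0.03  0.   -0.01] shift [ 0.04 -0.03  0.1 ] w 0.0109 F [ 0.4  0.1 -3.7]
```

View pics/s5.png

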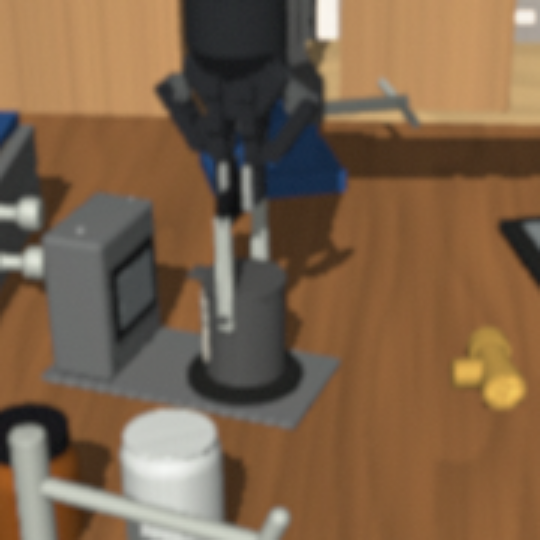

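Still hanging (−3.7 N is the tin's weight), so I'll lower it in small steps until it touches.

>>> step_arm --pt "0 0 0 0 0 0.1 0.5" --pt "0 0 0 0 0 0.15 0.5" --pt "0 0 0 0 0 0.15 0.5"

```text
time: 8.05
tcp_pos: [0.6018, -0.2325, 0.1555]
eef_rot: [[0.276, 0.961, 0.001], [0.961, -0.276, -0.0], [0.0, 0.001, -1.0]]
contact_force: [0.8, -0.1, -2.9]
gripper_width: 0.0109
```

>>> step_arm --pt "0 0 0 0 0 0.08 0.5" --pt "0 0 0 0 0 0.12 0.5" --pt "0 0 0 0 0 0.12 0.5"

```text
time: 8.3
tcp_pos: [0.6021, -0.2328, 0.1555]
eef_rot: [[0.276, 0.961, 0.001], [0.961, -0.276, 0.0], [0.001, 0.001, -1.0]]
contact_force: [-2.5, 0.7, 4.3]
gripper_width: 0.0107
```

Contact at +4.3 N. Now I release and back off upwards.

>>> step_arm --pt "0 0 0 0 0 0 1.4" --pt "0 0 0 0 0 0 2" --pt "0 0 0 0 0 0 3" --pt "0 0 0 0 0 0 4" --pt "0 0 0 0 0 0 4.5" --pt "0 0 0 0 0 -0.5 4.5" --pt "0 0 0 0 0 -2 4.5" --pt "0 0 0 0 0 -4 4.5" --pt "0 0 0 0 0 -6 4.5" --pt "0 0 0 0 0 -7 4.5"

```text
time: 9.13
tcp_pos: [0.6026, -0.2332, 0.2268]
eef_rot: [[0.276, 0.961, 0.003], [0.961, -0.276, -0.001], [-0.0, 0.003, -1.0]]
contact_force: [0.9, -0.1, 0.0]
gripper_width: 0.0449
```

Run:
```python
from h import *
np.set_printoptions(precision=4,suppress=True)
a=np.radians(-16); B=np.array([[np.cos(a),-np.sin(a)],[np.sin(a),np.cos(a)]])
s=robot.observe(); print(s['time'],s['tcp_pos'],s['contact_force'])
for c in ['wrist','side']:
    P=robot.camera_params(c); im,d=robot.camera(c); cv2.imwrite(f'pics/{c}6.png',im[:,:,::-1])
    I=cloud(c,d,P); X=I.reshape(-1,3)
    n=np.hypot(X[:,0]-.60,X[:,1]+.23)
    p=X[(X[:,2]>.172)&(X[:,2]<.186)&(n<.055)]; print(c,'bar',len(p),cv2.minAreaRect((p[:,:2]*1000).astype(np.float32)),np.median(p[:,2]))
    p=X[(X[:,2]>.088)&(X[:,2]<.102)&(n<.06)]; q=p[:,:2]@B; print('lid',len(p),q.min(0),q.max(0),np.median(p[:,2]))
    p=X[(X[:,2]>.0100)&(X[:,2]<.0150)&(n<.06)]; q=p[:,:2]@B; print('pad',q.min(0),q.max(0))
```

```text
9.1333 [ 0.6026 -0.2332  0.2268] [ 0.8972 -0.1359  0.0466]
wrist bar 2648 ((602.62841796875, -231.49789428710938), (77.48799133300781, 11.934321403503418), 73.61026763916016) 0.1781825945390248
lid 4357 [ 0.6092 -0.0897] [ 0.6882 -0.0178] 0.09647938040789267
pad [ 0.5957 -0.0713] [ 0.691  -0.0085]
side bar 107 ((602.0875854492188, -226.94192504882812), (78.41819763183594, 14.012517929077148), 74.1592788696289) 0.17842565669043348
lid 355 [ 0.6071 -0.0949] [ 0.6867 -0.013 ] 0.09720801131301815
pad [ 0.5938 -0.0959] [ 0.6888 -0.0045]
```

View pics/wrist6.png

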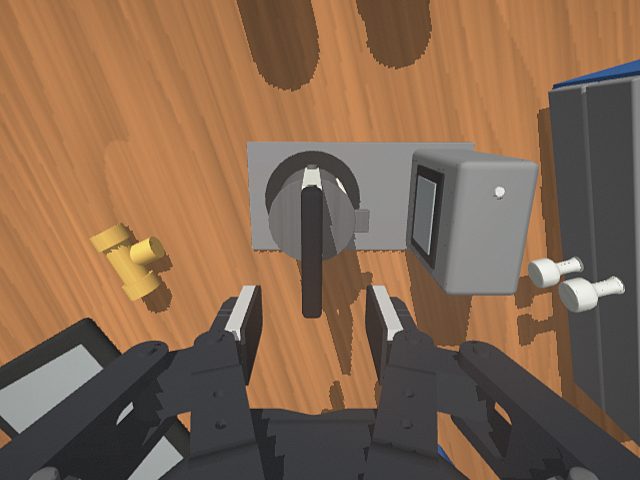

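View pics/side6.png

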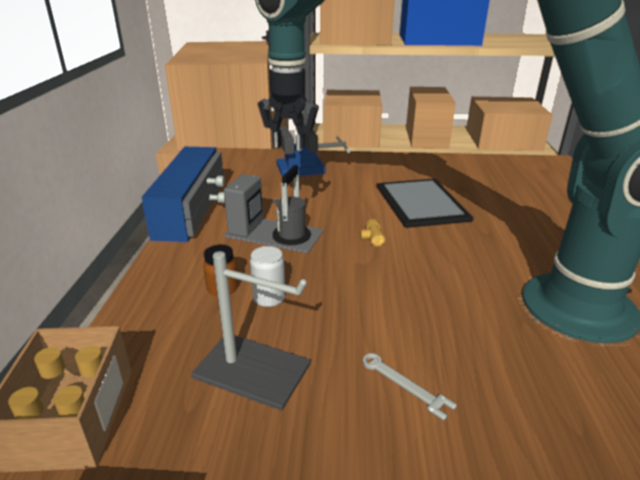

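The tin stands upright within 1 mm of the pad's centre and is 0.4° off square. The bar is at (312,250) and the tab at (361,220), facing the window. I'll hold clear and let it be read.

>>> step_arm --pt "0 0 0 0 0 0 4.5" --pt "0 0 0 0 0 0 4.5" --pt "0 0 0 0 0 0 4.5" --pt "0 0 0 0 0 0 4.5" --pt "0 0 0 0 0 0 4.5" --pt "0 0 0 0 0 0 4.5" --pt "0 0 0 0 0 0 4.5" --pt "0 0 0 0 0 0 4.5" --pt "0 0 0 0 0 0 4.5" --pt "0 0 0 0 0 0 4.5"

```text
time: 10.07
tcp_pos: [0.6017, -0.2325, 0.2241]
eef_rot: [[0.276, 0.961, 0.0], [0.961, -0.276, -0.0], [0.0, 0.0, -1.0]]
contact_force: [-0.6, -0.5, 0.1]
gripper_width: 0.0451
```

>>> step_arm --pt "0 0 0 0 0 0 4.5" --pt "0 0 0 0 0 0 4.5" --pt "0 0 0 0 0 0 4.5" --pt "0 0 0 0 0 0 4.5" --pt "0 0 0 0 0 0 4.5" --pt "0 0 0 0 0 0 4.5"

```text
time: 10.57
tcp_pos: [0.6017, -0.2325, 0.2241]
eef_rot: [[0.276, 0.961, 0.0], [0.961, -0.276, 0.0], [0.0, 0.0, -1.0]]
contact_force: [-0.3, -0.5, -0.4]
gripper_width: 0.0446
```

Run:
```python
from h import *
im,d=robot.camera('wrist'); cv2.imwrite('pics/w7.png',im[:,:,::-1])
go((.6026,-.2315,.1555),-16.4)
```

```text
t 10.62 turn [ 0.   -0.    0.39] shift [0.12 0.06 6.86] w 0.0451 F [-0.   0.   0.7]
```

View pics/w7.png

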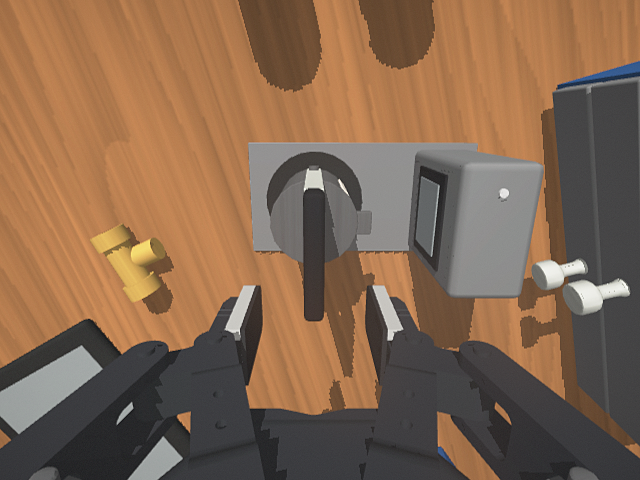

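The tin is unmoved after about 2 s released. The indicator at (503,194) shows no change, so I have only geometry to go on for the read. Next I regrasp.

>>> step_arm --pt "0 0 0.4 0.1 0.1 1 4.5" --pt "0 0 0.4 0.1 0.1 3 4.5" --pt "0 0 0.4 0.1 0.1 5 4.5" --pt "0 0 0.4 0.1 0.1 6.2 4.5" --pt "0 0 0.4 0.1 0.1 6.8 4.5" --pt "0 0 0.4 0.1 0.1 6.9 4.5" --pt "0 0 0.4 0.1 0.1 6.9 3" --pt "0 0 0.4 0.1 0.1 6.9 2" --pt "0 0 0.4 0.1 0.1 6.9 1.2" --pt "0 0 0.4 0.1 0.1 6.9 0.5"

```text
time: 11.45
tcp_pos: [0.6032, -0.2321, 0.1562]
eef_rot: [[0.283, 0.959, 0.001], [0.959, -0.283, -0.0], [0.0, 0.001, -1.0]]
contact_force: [-0.0, 0.0, 2.0]
gripper_width: 0.011
```

>>> step_arm --pt "0 0 0 0 0 0 0.5" --pt "0 0 0 0 0 0 0.5" --pt "0 0 0 0 0 0 0.5" --pt "0 0 0 0 0 -0.5 0.5" --pt "0 0 0 0 0 -1.5 0.5" --pt "0 0 0 0 0 -3 0.5" --pt "0 0 0 0 0 -5 0.5" --pt "0 0 0 0 0 -7 0.5" --pt "0 0 0 0 0 -8.5 0.5" --pt "0 0 0 0 0 -9.5 0.5"

```text
time: 12.28
tcp_pos: [0.6033, -0.2321, 0.2521]
eef_rot: [[0.283, 0.959, 0.002], [0.959, -0.283, -0.001], [0.0, 0.002, -1.0]]
contact_force: [0.8, 0.5, -4.1]
gripper_width: 0.0111
```

Run:
```python
from h import *
go((.45,.1,.26),-20)
```

```text
t 12.28 turn [ 0.12 -0.01  3.59] shift [ 27.52 -24.09  -0.84] w 0.0111 F [ 0.8  0.5 -4.1]
```

>>> step_arm --pt "0 0 0 0.7 -0.6 -0.5 0.5" --pt "0 0 0 2 -1.7 -1 0.5" --pt "0 0 0 4 -3.5 -1 0.5" --pt "0 0 1 6.3 -5.5 -1 0.5" --pt "0 0 1 8.6 -7.5 -1 0.5" --pt "0 0 2 10.9 -9.5 -1 0.5" --pt "0 0 2 13.2 -11.5 -1 0.5" --pt "0 0 3 15.5 -13.5 -1 0.5" --pt "0 0 3 17.8 -15.5 -1 0.5" --pt "0 0 3.6 20 -17.5 -1 0.5"

```text
time: 13.12
tcp_pos: [0.4896, 0.0114, 0.2594]
eef_rot: [[0.341, 0.94, -0.002], [0.94, -0.341, 0.0], [-0.0, -0.002, -1.0]]
contact_force: [-0.1, 0.9, -3.8]
gripper_width: 0.0107
```

Run:
```python
from h import *
go((.45,.1,.255),-20)
go((.46,.2755,.25),-20)
```

```text
t 13.12 turn [-0.09  0.01  0.03] shift [ 6.97 -6.75  0.45] w 0.0107 F [-0.1  0.9 -3.8]
 t 13.12 turn [-0.09  0.01  0.03] shift [ 23.81 -11.8    0.95] w 0.0107 F [-0.1  0.9 -3.8]
```

>>> step_arm --pt "0 0 0 2 -2 0 0.5" --pt "0 0 0 4.2 -4.2 0 0.5" --pt "0 0 0 6.5 -6.4 0 0.5" --pt "0 0 0 9 -8 0 0.5" --pt "0 0 0 12 -9.3 0 0.5" --pt "0 0 0 15 -10.3 0 0.5" --pt "0 0 0 18 -11 0.3 0.5" --pt "0 0 0 20.5 -11.5 0.5 0.5" --pt "0 0 0 22.5 -11.8 0.7 0.5" --pt "0 0 0 23.8 -11.8 0.9 0.5"

```text
time: 13.95
tcp_pos: [0.4605, 0.2764, 0.2501]
eef_rot: [[0.339, 0.941, -0.002], [0.941, -0.339, -0.0], [-0.001, -0.001, -1.0]]
contact_force: [0.8, -1.0, -4.0]
gripper_width: 0.0106
```

>>> step_arm --pt "0 0 0 0 0 0 0.5" --pt "0 0 0 0 0 0 0.5" --pt "0 0 0 0 0 0 0.5"

```text
time: 14.2
tcp_pos: [0.4619, 0.2719, 0.2508]
eef_rot: [[0.344, 0.939, -0.001], [0.939, -0.344, -0.001], [-0.002, -0.0, -1.0]]
contact_force: [-0.3, 0.7, -2.7]
gripper_width: 0.0108
```

Run:
```python
from h import *
np.set_printoptions(precision=4,suppress=True)
go((.466,.2755,.2325),-20)
a=np.radians(-20); B=np.array([[np.cos(a),-np.sin(a)],[np.sin(a),np.cos(a)]])
print('seat frame',np.array([.579,.2345])@B,'tcp',np.array(robot.observe()['tcp_pos'])[:2]@B)
for c in ['wrist','side','top']:
    P=robot.camera_params(c); im,d=robot.camera(c); cv2.imwrite(f'pics/{c}8.png',im[:,:,::-1])
    X=cloud(c,d,P).reshape(-1,3); q=X[:,:2]@B; z=X[:,2]
    def r(n,m): 
        if m.sum()>5: print(c,n,m.sum(),np.percentile(q[m],[1,50,99],axis=0).round(4).tolist(),'z',np.percentile(z[m],[1,50,99]))
    dark=(im.max(2)<70).reshape(-1)
    r('arm',(z>.193)&(z<.206)&(abs(q[:,0]-.47)<.04)&(abs(q[:,1]-.418)<.03))
    r('tip',(z>.208)&(z<.226)&(abs(q[:,0]-.41)<.02)&(abs(q[:,1]-.418)<.03))
    r('lid',(z>.18)&(z<.2)&(np.hypot(X[:,0]-.46,X[:,1]-.27)<.06)&(q[:,0]<.39))
```

```text
t 14.2 turn [-0.02  0.09 -0.1 ] shift [0.48 0.27 1.83] w 0.0108 F [-0.3  0.7 -2.7]
seat frame [0.4639 0.4184] tcp [0.341  0.4135]
wrist arm 2383 [[0.4308, 0.4131], [0.4702, 0.419], [0.5091, 0.4226]] z [0.1947 0.1996 0.2016]
wrist tip 352 [[0.407, 0.413], [0.4111, 0.419], [0.4183, 0.4224]] z [0.2083 0.2161 0.2189]
wrist lid 6517 [[0.3089, 0.3901], [0.3518, 0.4178], [0.3845, 0.4524]] z [0.1867 0.1911 0.1929]
side arm 336 [[0.4307, 0.4158], [0.4688, 0.4219], [0.5087, 0.4251]] z [0.1934 0.1997 0.2028]
side tip 57 [[0.406, 0.4154], [0.4099, 0.4216], [0.4169, 0.4244]] z [0.2085 0.215  0.2196]
side lid 1392 [[0.3068, 0.3798], [0.3347, 0.4217], [0.3826, 0.4542]] z [0.1804 0.192  0.1989]
top arm 221 [[0.4307, 0.4126], [0.4692, 0.4166], [0.5089, 0.4225]] z [0.1949 0.1995 0.2028]
top tip 32 [[0.4076, 0.4123], [0.4129, 0.4161], [0.4191, 0.4211]] z [0.2093 0.2164 0.2208]
top lid 714 [[0.309, 0.3752], [0.3513, 0.4084], [0.3851, 0.4346]] z [0.1846 0.1915 0.195 ]
```

View pics/wrist8.png

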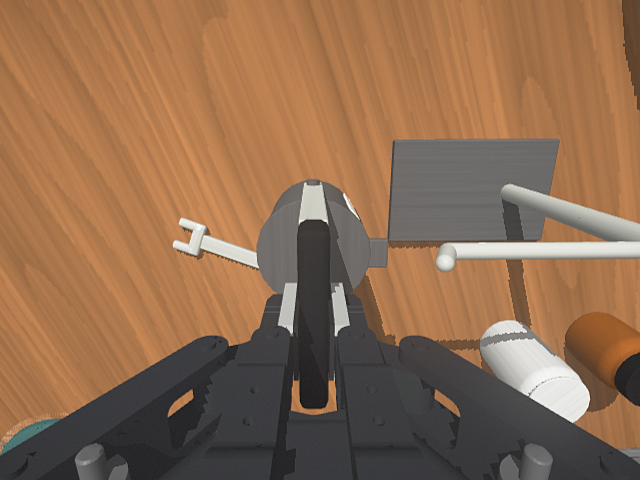

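View pics/side8.png

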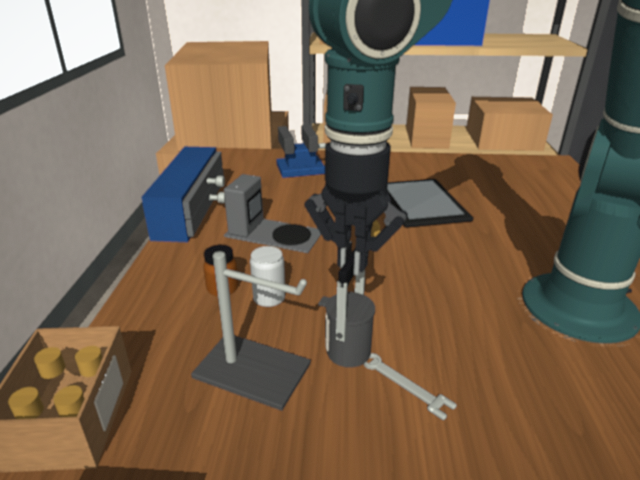

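>>> step_arm --pt "0 0 0 0.2 0.3 0.5 0.5" --pt "0 0 0 0.4 0.8 1.2 0.5" --pt "0 0 0 0.45 1.8 1.7 0.5" --pt "0 0 0 0.45 3 1.8 0.5" --pt "0 0 0 0.45 4 1.8 0.5" --pt "0 0 0 0.45 4.6 1.8 0.5" --pt "0 0 0 0.45 4.8 1.8 0.5" --pt "0 0 0 0.45 4.8 1.8 0.5" --pt "0 0 0 0.45 4.8 1.8 0.5"

```text
time: 15.1
tcp_pos: [0.5087, 0.2613, 0.2331]
eef_rot: [[0.342, 0.94, -0.0], [0.94, -0.342, 0.0], [0.0, -0.0, -1.0]]
contact_force: [-1.0, 0.8, -4.0]
gripper_width: 0.0106
```

Run:
```python
from h import *
np.set_printoptions(precision=4,suppress=True)
a=np.radians(-20); B=np.array([[np.cos(a),-np.sin(a)],[np.sin(a),np.cos(a)]])
print('tcp',np.array(robot.observe()['tcp_pos'])[:2]@B)
go((.579,.2345,.2325),-20)
for c in ['wrist','side']:
    P=robot.camera_params(c); im,d=robot.camera(c); cv2.imwrite(f'pics/{c}9.png',im[:,:,::-1])
b=cv2.imread('pics/side9.png')[180:400,190:430]
cv2.imwrite('pics/s9.png',cv2.resize(b,None,fx=2.5,fy=2.5,interpolation=2))
```

```text
tcp [0.3886 0.4195]
 t 15.1 turn [-0.02 -0.   -0.02] shift [-0.11  7.53  0.06] w 0.0106 F [-1.   0.8 -4. ]
```

View pics/s9.png

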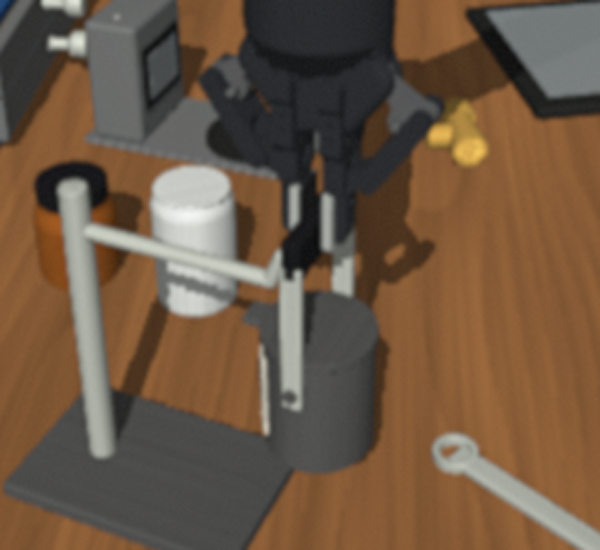

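View pics/wrist9.png

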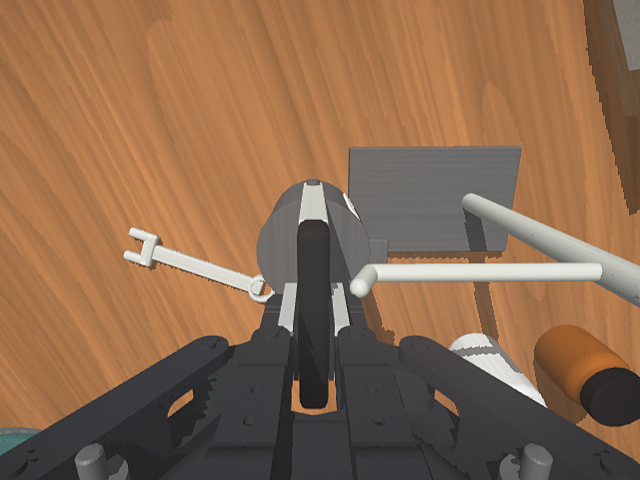

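The tip at (361,287) in the wrist view sits just ahead of the opening and centred on the bar. I'll thread it slowly along the arm.

>>> step_arm --pt "0 0 0 -0.05 0.4 0 0.5" --pt "0 0 0 -0.1 0.9 0 0.5" --pt "0 0 0 -0.1 1.4 0 0.5" --pt "0 0 0 -0.1 1.9 0 0.5" --pt "0 0 0 -0.1 2.4 0 0.5" --pt "0 0 0 -0.1 2.9 0 0.5" --pt "0 0 0 -0.1 3.2 0 0.5" --pt "0 0 0 -0.1 3.4 0 0.5"

```text
time: 15.87
tcp_pos: [0.5409, 0.2483, 0.233]
eef_rot: [[0.343, 0.939, 0.0], [0.939, -0.343, -0.0], [-0.0, 0.0, -1.0]]
contact_force: [-0.4, 0.9, -2.6]
gripper_width: 0.0108
```

>>> step_arm --pt "0 0 0 0 0.5 0 0.5" --pt "0 0 0 0 1.1 0 0.5" --pt "0 0 0 0 1.8 0 0.5" --pt "0 0 0 0 2.5 0 0.5" --pt "0 0 0 0 3.2 0 0.5" --pt "0 0 0 0 3.7 0 0.5" --pt "0 0 0 0 4 0 0.5" --pt "0 0 0 0 4.1 0 0.5" --pt "0 0 0 0 4.1 0 0.5"

```text
time: 16.62
tcp_pos: [0.579, 0.2345, 0.233]
eef_rot: [[0.343, 0.94, -0.0], [0.94, -0.343, -0.0], [-0.0, -0.0, -1.0]]
contact_force: [-0.2, -0.6, -3.2]
gripper_width: 0.0109
```

Run:
```python
from h import *
np.set_printoptions(precision=4,suppress=True)
go((.579,.2345,.2045),-20)
for c in ['wrist','side']:
    P=robot.camera_params(c); im,d=robot.camera(c); cv2.imwrite(f'pics/{c}10.png',im[:,:,::-1])
b=cv2.imread('pics/side10.png')[180:400,190:430]
cv2.imwrite('pics/s10.png',cv2.resize(b,None,fx=2.5,fy=2.5,interpolation=2))
```

```text
t 16.62 turn [-0.01  0.01 -0.03] shift [ 0.   -0.    2.85] w 0.0109 F [-0.2 -0.6 -3.2]
```

View pics/s10.png

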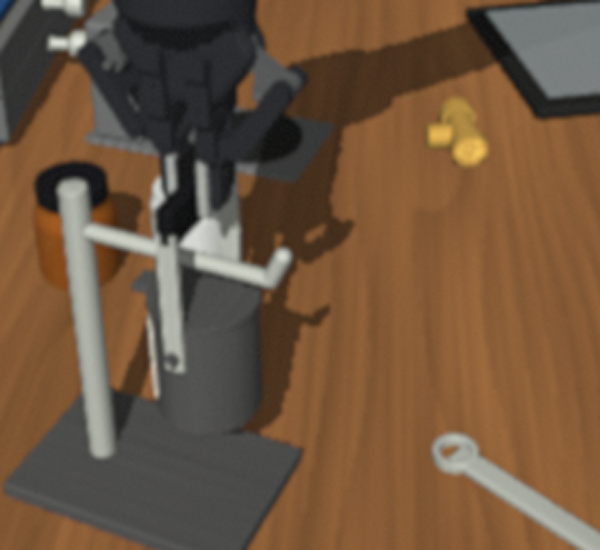

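View pics/wrist10.png

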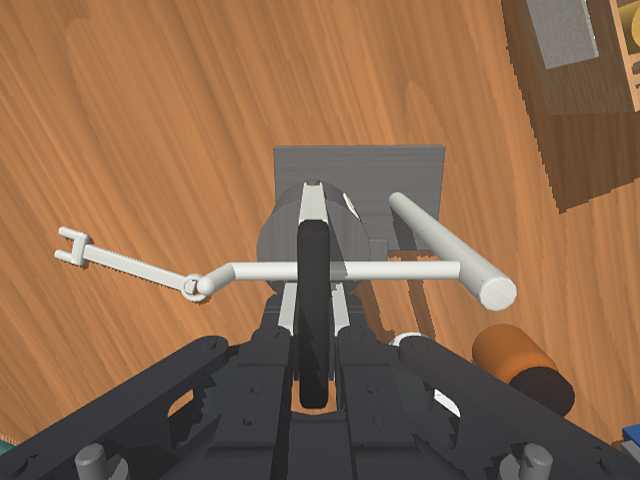

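>>> step_arm --pt "0 0 0 0 0 0.4 0.5" --pt "0 0 0 0 0 1 0.5" --pt "0 0 0 0 0 1.6 0.5" --pt "0 0 0 0 0 2.1 0.5" --pt "0 0 0 0 0 2.4 0.5" --pt "0 0 0 0 0 2.6 0.5" --pt "0 0 0 0 0 2.7 0.5" --pt "0 0 0 0 0 2.7 0.5"

```text
time: 17.38
tcp_pos: [0.5789, 0.2346, 0.2059]
eef_rot: [[0.342, 0.94, -0.0], [0.94, -0.342, -0.0], [-0.0, -0.0, -1.0]]
contact_force: [0.4, 1.3, -3.3]
gripper_width: 0.0109
```

>>> step_arm --pt "0 0 0 0 0 0.08 0.5" --pt "0 0 0 0 0 0.15 0.5" --pt "0 0 0 0 0 0.15 0.5"

```text
time: 17.63
tcp_pos: [0.5789, 0.2347, 0.2047]
eef_rot: [[0.342, 0.94, 0.0], [0.94, -0.342, 0.0], [0.0, 0.0, -1.0]]
contact_force: [0.3, -0.4, -3.0]
gripper_width: 0.0109
```

>>> step_arm --pt "0 0 0 0 0 0.06 0.5" --pt "0 0 0 0 0 0.1 0.5" --pt "0 0 0 0 0 0.1 0.5"

```text
time: 17.88
tcp_pos: [0.579, 0.2347, 0.204]
eef_rot: [[0.342, 0.94, 0.0], [0.94, -0.342, 0.0], [0.0, 0.0, -1.0]]
contact_force: [-0.4, -0.8, -2.0]
gripper_width: 0.0108
```

>>> step_arm --pt "0 0 0 0 0 0.05 0.5" --pt "0 0 0 0 0 0.08 0.5" --pt "0 0 0 0 0 0.08 0.5"

```text
time: 18.13
tcp_pos: [0.5791, 0.2347, 0.2039]
eef_rot: [[0.342, 0.94, 0.001], [0.94, -0.342, 0.001], [0.001, 0.0, -1.0]]
contact_force: [-3.2, 0.2, 4.6]
gripper_width: 0.0109
```

Run:
```python
from h import *
print(robot.observe()['wrist_torque'])
im,d=robot.camera('side'); b=im[180:400,190:430,::-1]
cv2.imwrite('pics/s11.png',cv2.resize(b,None,fx=2.5,fy=2.5,interpolation=2))
```

```text
[-0.23107789  0.67395299 -0.00742169]
```

View pics/s11.png

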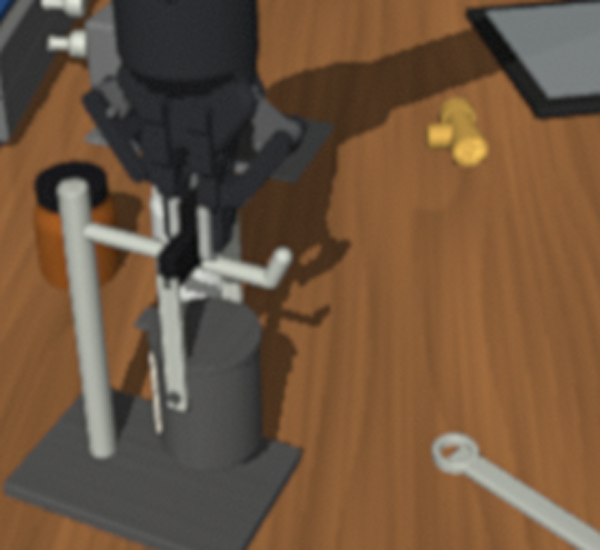

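The bar rests on the arm (+4.6 N). I'll release gently.

>>> step_arm --pt "0 0 0 0 0 -0.05 0.5" --pt "0 0 0 0 0 -0.05 1.3" --pt "0 0 0 0 0 -0.05 1.6" --pt "0 0 0 0 0 -0.05 2" --pt "0 0 0 0 0 -0.05 2.6" --pt "0 0 0 0 0 -0.05 3.2" --pt "0 0 0 0 0 -0.05 4" --pt "0 0 0 0 0 -0.05 4" --pt "0 0 0 0 0 -0.05 4"

```text
time: 18.93
tcp_pos: [0.5789, 0.2347, 0.2033]
eef_rot: [[0.342, 0.94, 0.0], [0.94, -0.342, -0.0], [0.0, 0.0, -1.0]]
contact_force: [-0.2, 0.1, -0.9]
gripper_width: 0.0399
```

Run:
```python
from h import *
go((.579,.2345,.30),-20)
im,d=robot.camera('side'); b=im[180:400,190:430,::-1]
cv2.imwrite('pics/s12.png',cv2.resize(b,None,fx=2.5,fy=2.5,interpolation=2))
im,d=robot.camera('wrist');cv2.imwrite('pics/w12.png',im[:,:,::-1])
```

```text
t 18.93 turn [ 0.   -0.   -0.01] shift [-0.01  0.02 -9.67] w 0.0399 F [-0.2  0.1 -0.9]
```

View pics/s12.png

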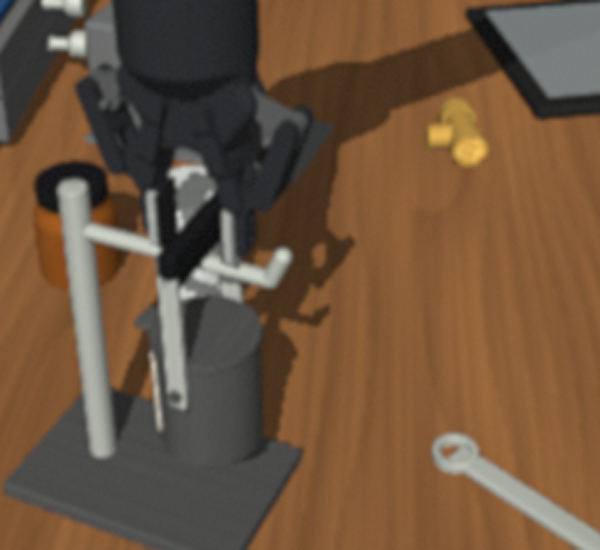

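View pics/w12.png

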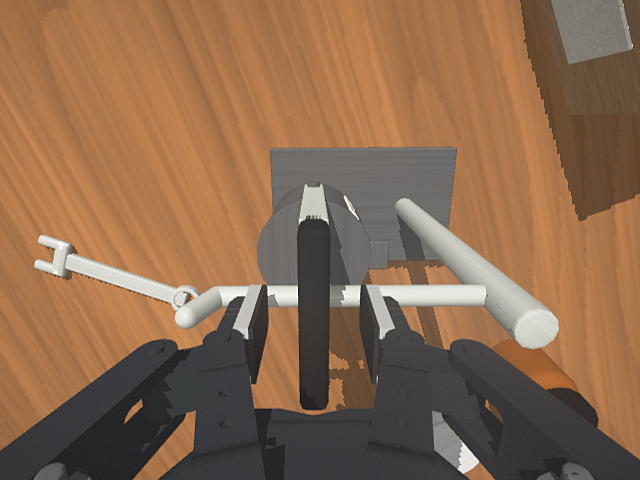

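The tin hangs free with the open pads (columns 265 and 362) well clear of the bar. I'll retreat straight up.

>>> step_arm --pt "0 0 0 0 0 -0.4 4" --pt "0 0 0 0 0 -1 4" --pt "0 0 0 0 0 -2 4" --pt "0 0 0 0 0 -3.5 4" --pt "0 0 0 0 0 -5.5 4" --pt "0 0 0 0 0 -8 4" --pt "0 0 0 0 0 -10.5 4" --pt "0 0 0 0 0 -12.5 4" --pt "0 0 0 0 0 -13.5 4" --pt "0 0 0 0 0 -14 4"

```text
time: 19.87
tcp_pos: [0.5796, 0.2347, 0.3458]
eef_rot: [[0.342, 0.94, 0.003], [0.94, -0.342, 0.002], [0.003, 0.002, -1.0]]
contact_force: [-0.1, -0.9, -0.1]
gripper_width: 0.0399
```

>>> step_arm --pt "0 0 0 0 0 0 4" --pt "0 0 0 0 0 0 4" --pt "0 0 0 0 0 0 4" --pt "0 0 0 0 0 0 4" --pt "0 0 0 0 0 0 4" --pt "0 0 0 0 0 0 4" --pt "0 0 0 0 0 0 4" --pt "0 0 0 0 0 0 4"

```text
time: 20.53
tcp_pos: [0.5789, 0.2347, 0.3431]
eef_rot: [[0.342, 0.94, -0.0], [0.94, -0.342, -0.0], [-0.0, -0.0, -1.0]]
contact_force: [0.3, -0.2, 0.1]
gripper_width: 0.0399
```

Run:
```python
from h import *
np.set_printoptions(precision=4,suppress=True)
im,d=robot.camera('side'); cv2.imwrite('pics/s13.png',im[:,:,::-1])
P=robot.camera_params('wrist')
def bar():
    im,d=robot.camera('wrist'); X=cloud('wrist',d,P).reshape(-1,3)
    out=[]
    for z0,z1 in [(.222,.23),(.135,.152)]:
        p=X[(X[:,2]>z0)&(X[:,2]<z1)&(np.hypot(X[:,0]-.579,X[:,1]-.2345)<.055)]
        out.append((p.mean(0),cv2.minAreaRect((p[:,:2]*1000).astype(np.float32))))
    return im,out
im,o=bar(); print(o); cv2.imwrite('pics/w13.png',im[:,:,::-1])
for _ in range(5): im,o=bar()
print(o); s=robot.observe(); print(s['time'],s['contact_force'])
c='side'
for t in ['plain_can','jar','spanner','tee']:
    for r in robot.pinpoint(c,t)[:1]: print(t,np.round(r['uv'],1),world(c,r['uv'],d))
```

```text
[(array([0.5802, 0.2367, 0.2259]), ((579.5691528320312, 235.4693603515625), (76.93148040771484, 11.796489715576172), 70.26315307617188)), (array([0.5838, 0.237 , 0.1442]), ((580.609130859375, 231.36434936523438), (68.34394073486328, 73.68527221679688), 31.7822208404541))]
[(array([0.5802, 0.2366, 0.2257]), ((579.6161499023438, 235.29635620117188), (77.45925903320312, 11.8030366897583), 70.08026885986328)), (array([0.5838, 0.2369, 0.1441]), ((581.7318725585938, 234.47515869140625), (73.69947814941406, 68.24632263183594), 19.67378807067871))]
20.8833 [-0.7177  0.3577 -0.742 ]
plain_can [267.6 298.6] [0.5889 0.2039 0.1458]
jar [222.1 286. ] [0.6565 0.2134 0.1739]
spanner [406.4 383.2] [0.363  0.2345 0.0077]
tee [266.5 273.5] [0.5793 0.2515 0.2271]
```

View pics/s13.png

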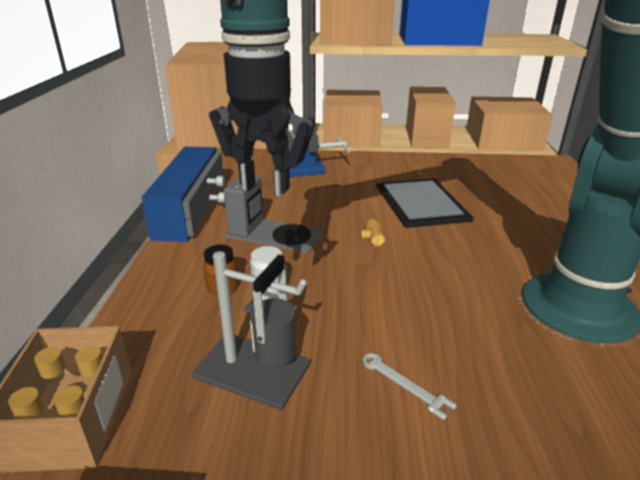

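View pics/w13.png

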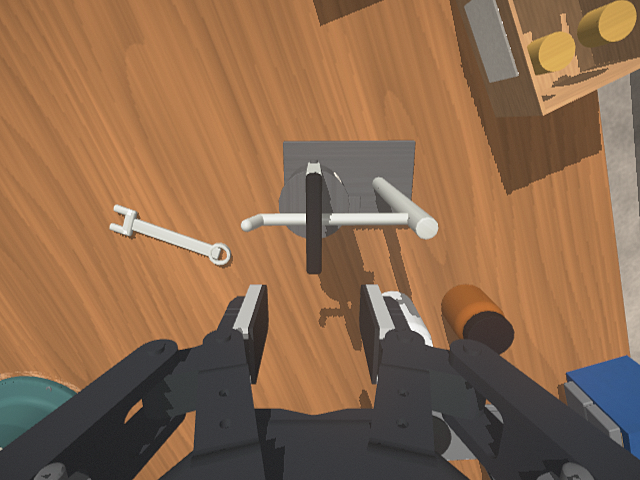

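The tin hangs still on the seat with the bar level at z ≈ 0.226, and the gripper is well clear. The other things appear where they were: can (267,275), jar (219,270), spanner (405,385) and tee (375,235).

```bash
python3 -c "
from station import robot
print(robot.hand_in())"
```

```text
the job is handed in; nothing more can be done
None
```

The tin was set down on the scanner pad for reading, then hung on the hook, and the job is handed in at about 21 s of the 58 s allowed.

- **On the scanner:** the tin stood upright and wholly on the pad, within about 1 mm of its centre. Its label was within about 0.5° of square to the window, and it was left alone for about 2 s. The scanner's indicator dot looked the same before and after, so I could not confirm the read other than by geometry.
- **On the hook:** the tin hangs by its handle bar across the arm, within about 1 mm of my estimate of the seat centre. Repeat wrist images about 0.3 s apart put the bar in the same place, level at z ≈ 0.226 m. The first handle-span fit of the lid shifted about 3 mm between those images. I put that down to the loose fit, because its mean position did not move.
- **Gripper and forces:** the gripper is open and about 14 cm above where it let go. Readings at the end of each move never exceeded about 8 N.
- **Other things on the bench:** they look unmoved in the last side picture. The network's last positions for the can, jar and tee fell on the hook stand and tin (the spanner's agreed with before), so for those three I relied on the picture.

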